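# Swap the burnt relay at the back of an open power supply

## Task

Replace the burnt brown relay at the back of the grey chassis. First stand the blue capacitor and the finned heat sink, which are in the way, upright on the pink mat; then stand the burnt relay upright in the red tray, and only after that set the new cream relay upright in the burnt one's place, square with the chassis. Finally put the capacitor and the heat sink back upright, each where it stood at the start, and leave the screwdriver and the meter alone.

Things in the scene. Friction and masses are not known exactly. Their poses are not given: they have to be found in the camera images.
- capacitor: Blue upright cylinder with a black top and two brass terminals: 52 mm diameter, 114 mm tall with the terminals (solid blue part 108 mm). Origin: centre of its underside; z up. About 0.3 kg. At the start it stands in the chassis at the front left or front right of the burnt relay; that start position is its place at the end (to 14 mm).
- heatsink: Upright heat sink of six bare aluminium fins on a black core, 50 x 50 mm in plan, 112 mm tall; fins run upright and side by side along its y, all four sides can be gripped. Origin: centre of its underside; z up. About 0.35 kg. Starts in the chassis beside the capacitor, its sides within 0.06 rad of the chassis's; its start position is its place at the end (to 14 mm).
- burnt_relay: Burnt relay: dark brown block with blackened top, 36 x 36 mm in plan, 50 mm tall, x and y along its sides. Origin: centre of its underside; z up. About 0.09 kg. Starts on the relay seat, behind the capacitor and the heat sink, 12 mm in front of the chassis's back wall.
- new_relay: New relay: cream block with an orange top, 36 x 36 mm in plan, 50 mm tall, x and y along its sides. Origin: centre of its underside; z up. About 0.09 kg. Starts upright in a green tray (same size as the red one, on the same cardboard sheet, centres 110 mm apart), up to 12 mm off its centre and turned up to 0.35 rad. It may be seated at any quarter turn.
- chassis: Grey sheet-steel power-supply chassis, fixed, open on top and at its front (-x side, towards the robot). x points to its back wall, y to its left. Origin on the table; floor 160 mm (x from -85 to 75) by 230 mm (y), its top 4 mm above the origin. Back wall: inner face at x = 71 mm, top 55 mm above the table; side walls at y = +-113 mm, tops 30 mm above the table. The two tall parts stand at about x = -12 mm, y = +45 and -45 mm (either way round).
- relay_seat (a point): Place of the relay: a point on the chassis floor's top face, at x = 41 mm, y = 0 of the chassis, 12 mm clear of the back wall behind a seated relay. Its axes are those of the chassis.
- parking_mat: Pale pink antistatic mat, fixed and firm, 210 mm (its x) by 130 mm (its y), 3 mm thick: the side area. Origin: centre of its underside; room for both tall parts 100 mm apart along x. On the left or the right of the chassis.
- reject_tray: Red shallow open tray, fixed, 100 x 100 mm outside, 94 mm inside, rim 10 mm above its origin. Origin: centre of its underside, which lies 3 mm above the table on a cardboard sheet; its inner floor is 3 mm above the origin. On the other side of the chassis from the pink mat.
- screwdriver: Screwdriver lying beyond the chassis; a bystander. Origin on it, at the underside.
- meter: Yellow hand multimeter lying on its back, 75 x 150 x 45 mm, beyond the chassis; a bystander. Origin: centre of its underside.
Things that resemble listed ones, but are neither listed nor needed, are in the scene too. There is more than one size of the capacitor; the one meant has the size given above.

How it is judged (in metres and radians):
On the way, in this order (a step that is already met when the one before it is completed fails the run):
1. the capacitor and the heat sink both stand on the pink mat, the burnt relay still in its place (x of capacitor in the frame of parking_mat between -0.105 and 0.105 m and y of capacitor in the frame of parking_mat between -0.065 and 0.065 m and z of capacitor in the frame of parking_mat between 0 and 0.01 m and angle between each of capacitor, heatsink's own z axis and vertical below 0.12 rad and linear speed of each of capacitor, heatsink below 0.02 m/s and angular speed of each of capacitor, heatsink below 0.2 rad/s and x of heatsink in the frame of parking_mat between -0.105 and 0.105 m and y of heatsink in the frame of parking_mat between -0.065 and 0.065 m and z of heatsink in the frame of parking_mat between 0 and 0.01 m and horizontal distance between burnt_relay and relay_seat below 0.025 m), for 0.2 s.
2. the burnt relay stands in the red tray, the capacitor and the heat sink still on the mat, the new relay not yet in the chassis (x of capacitor in the frame of parking_mat between -0.105 and 0.105 m and y of capacitor in the frame of parking_mat between -0.065 and 0.065 m and z of capacitor in the frame of parking_mat between 0 and 0.01 m and angle between each of capacitor, heatsink, burnt_relay's own z axis and vertical below 0.12 rad and linear speed of each of capacitor, heatsink, burnt_relay below 0.02 m/s and angular speed of each of capacitor, heatsink, burnt_relay below 0.2 rad/s and x of heatsink in the frame of parking_mat between -0.105 and 0.105 m and y of heatsink in the frame of parking_mat between -0.065 and 0.065 m and z of heatsink in the frame of parking_mat between 0 and 0.01 m and x of burnt_relay in the frame of reject_tray between -0.032 and 0.032 m and y of burnt_relay in the frame of reject_tray between -0.032 and 0.032 m and z of burnt_relay in the frame of reject_tray between 0 and 0.009 m and horizontal distance between new_relay and relay_seat above 0.06 m), for 0.2 s.
3. the new relay stands in the burnt one's place, the burnt one in the red tray, the capacitor and the heat sink still on the mat (horizontal distance between new_relay and relay_seat below 0.01 m and z of new_relay in the frame of relay_seat between -0.005 and 0.005 m and angle between each of new_relay, burnt_relay, capacitor, heatsink's own z axis and vertical below 0.12 rad and (angle between the x axis of new_relay and the x axis of chassis, either way round below 0.2 rad or angle between the x axis of new_relay and the y axis of chassis, either way round below 0.2 rad) and linear speed of each of new_relay, burnt_relay, capacitor, heatsink below 0.02 m/s and angular speed of each of new_relay, burnt_relay, capacitor, heatsink below 0.2 rad/s and x of burnt_relay in the frame of reject_tray between -0.032 and 0.032 m and y of burnt_relay in the frame of reject_tray between -0.032 and 0.032 m and z of burnt_relay in the frame of reject_tray between 0 and 0.009 m and x of capacitor in the frame of parking_mat between -0.105 and 0.105 m and y of capacitor in the frame of parking_mat between -0.065 and 0.065 m and z of capacitor in the frame of parking_mat between 0 and 0.01 m and x of heatsink in the frame of parking_mat between -0.105 and 0.105 m and y of heatsink in the frame of parking_mat between -0.065 and 0.065 m and z of heatsink in the frame of parking_mat between 0 and 0.01 m), for 0.2 s.
At the end, for the whole second after the job is handed in: All upright, released, at rest: capacitor and heat sink within 14 mm of where each stood at the start; new relay on the chassis floor within 10 mm of the relay seat, square with the chassis to 0.2 rad; burnt relay in the red tray, within 32 mm of its centre along each side (distance of each of capacitor, heatsink from where it was at the start of the episode below 0.014 m and angle between each of capacitor, heatsink, new_relay, burnt_relay's own z axis and vertical below 0.12 rad and linear speed of each of capacitor, heatsink, new_relay, burnt_relay below 0.02 m/s and angular speed of each of capacitor, heatsink, new_relay, burnt_relay below 0.2 rad/s and horizontal distance between new_relay and relay_seat below 0.01 m and z of new_relay in the frame of relay_seat between -0.005 and 0.005 m and (angle between the x axis of new_relay and the x axis of chassis, either way round below 0.2 rad or angle between the x axis of new_relay and the y axis of chassis, either way round below 0.2 rad) and x of burnt_relay in the frame of reject_tray between -0.032 and 0.032 m and y of burnt_relay in the frame of reject_tray between -0.032 and 0.032 m and z of burnt_relay in the frame of reject_tray between 0 and 0.009 m); the robot touches nothing.
It fails at once if the capacitor or the heat sink is tipped over (angle between any of capacitor, heatsink's own z axis and vertical above 0.6 rad).
It fails at once if the screwdriver or the meter is disturbed (moved more than 30 mm) (distance of any of screwdriver, meter from where it was at the start of the episode above 0.03 m).
It also fails if it takes over 128 s, if anything falls off the work surface, if the arm or the gripper's body presses on something with over 40 N, if the wrist force passes 120 N, or if a joint passes its speed limit or range.

## Robot

A 6-joint arm with a two-finger parallel gripper is mounted at the origin on the work surface. World frame = base frame: x ahead of the robot, y to its left, z up, the work surface at z = 0. Lengths are in mm, angles in rad, forces in N, time in s.
With the tool pointing down it reaches from about 300 to 775 mm from the base axis. Payload 14.6 kg.
Tool frame: the origin (TCP) lies on the mounting face of the last link; the fingertips stand 199 mm ahead of it and the grasp point (between the pads) lies 180 mm ahead of it; z points along the fingers, y is the line along which they close (so a half turn about z gives the same grasp; the last joint's range is limited). The gripper opens to 94 mm and grips with 3 to 60 N. Pads are 16 mm wide; open, the fingers measure 119 mm over their backs; the gripper's body (75 mm by 177 mm) begins 78 mm behind the grasp point.
Start: joints at [1.043, 0.3, 1.521, -0, 1.321, -0.067], TCP at [244.562, 492.626, 404.646] pointing down, gripper open.
Joint ranges: [-3.03, 3.03], [-0.79, 2.21], [0.23, 2.52], [-1.04, 4.18], [0, 3.07], [-2.55, 2.55]. Speed limits (rad/s): [2.22, 2.22, 2.57, 3.14, 3.14, 3.14].

## Interface

Orientations are given as [roll, pitch, yaw] about the fixed x, y, z axes, in that order (R = Rz(yaw) Ry(pitch) Rx(roll)).
In Python, from cell import manip gives the robot as it stands. The module is installed in compiled form; this text tells all that it offers.
- The arm moves only by the shell command python3 -m creep 'ROWS' [FORCE]. ROWS is a JSON object of lists of equal length, an entry for each row: "slide": the shift along the world's x, y, z in cm, a list of three; "turn": the turn about the world's z in rad; "claw": the opening, from 0 (shut) to 1 (fully open). A call has 1 to 8 rows; each row shifts and turns the commanded pose from where the row before left it; what a row does not reach is not made up. A row lasts 1/8 s, in which the tool goes at most 62.5 mm and 10.7 degrees, less where a joint would pass 70% of its speed; a pose out of reach is approached as far as the arm can. A call with a gripper value outside its range is refused whole. The fingers move at their own pace and stop on an object; FORCE is the grip in N (left out, the last holds). Time passes only in rows, so rows that do not move let the fingers close. It gives the time, the measured TCP pose, the force, the opening and the grip force at its end, in the units of the state.
- manip.read_state(): the state, without advancing time (a new reading comes with each control period).
- manip.camera(name): name is "scene" or "side" or "wrist"; returns (picture, depth): 420x560x3 uint8, red, green, blue; 420x560 float32, mm along the optical axis (not along the pixel's ray), 0 where there is no reading.
- manip.calibration(name): a dict with "intrinsics" (3x3 intrinsics, pixels), "pose" (4x4, takes a point from camera to world coordinates). Camera axes: x right, y up, looking along -z (the intrinsics and any distortion apply to the point x, -y, -z); pixel columns grow to the right and rows downward; lengths in mm; the calibration is good to about 2 mm. A picture is of the moment at which its call begins: read the wrist's pose just before it. calibration takes no time and is no camera call; for the wrist camera it gives the pose at the moment of the call.
- manip.sign_off(): hands the job in; it is judged then, once.
Trained networks look in the newest picture that a camera, given by its name, has taken for a name from the list of things; names that differ only in an ending like _2 or _b are one class to them, and where a whole thing is asked for, a point or a joint stands for the part that bears it (a point fixed in the world has none). Each returns a list of dicts, best first, with "score" (0 to 1); they miss things now and then, are a little off and sometimes report something else, mostly with a low value. They report only what shows in the picture. A call takes as long as a camera call. They do not tell look-alikes from the thing itself.
- manip.cut_out(query, camera): "mask" (420x560 bool, what is visible of it) and "position" ([column, row] in pixels, amid what is visible of it).
The state is a dict: "clock": time; "joints": joint angles; "qd": joint speeds; "effort": joint torques, N m; "eef_pos": TCP position; "eef_rot": TCP orientation; "wrist_force": force on the tool from outside, world axes, zero at the start; "moment": the same for the moment, N m; "finger_gap": finger opening in mm; "finger_force": force on a finger pad.
Only numpy, scipy, OpenCV 4.12 (cv2) and the standard library are available. Lean on these libraries where they do the work, as an engineer would, in place of code of your own. Each camera call takes 0.05 s, during which the arm holds its last target. There are 200 camera calls.

## Working session

There is one attempt and no reset: what is moved stays moved. The work goes in short steps, Python scripts to look and compute and a shell command to move; the robot and the scene stay as the last step left them, time stands still between calls to the robot, and variables do not carry over. Pictures are saved under pics/ and viewed, at most 14 in all, crops included, and the job is handed in when it is done.

```bash
mkdir -p pics
cat > h.py <<'E'
import numpy as np, cv2
from cell import manip
def world(name, depth, cal=None):
    c=cal or manip.calibration(name); K=np.array(c["intrinsics"]); P=np.array(c["pose"])
    v,u=np.mgrid[0:depth.shape[0],0:depth.shape[1]]
    x=(u-K[0,2])/K[0,0]*depth; y=(v-K[1,2])/K[1,1]*depth
    p=np.stack([x,-y,-depth,np.ones_like(depth)],-1)@P.T
    return p[...,:3]
def shot(name,fn=None):
    c=manip.calibration(name); im,d=manip.camera(name)
    if fn: cv2.imwrite('pics/'+fn,im[...,::-1])
    return im,d,world(name,d,c)
E
python3 - <<'E'
from h import *
for n in ["scene","side","wrist"]:
    c=manip.calibration(n); print(n,np.round(np.array(c["pose"]),2).tolist(),np.round(c["intrinsics"],1).tolist(),[k for k in c])
    shot(n,n+'0.png')
print(manip.read_state())
E
```

```text
scene [[0.58, -0.45, 0.68, 1296.59], [0.82, 0.3, -0.49, -527.83], [0.02, 0.84, 0.54, 631.13], [0.0, 0.0, 0.0, 1.0]] [[507.1, 0.0, 273.9], [0.0, 507.1, 209.8], [0.0, 0.0, 1.0]] ['intrinsics', 'pose']
side [[0.98, 0.13, -0.12, 467.33], [-0.18, 0.64, -0.75, -638.81], [-0.02, 0.76, 0.65, 604.63], [0.0, 0.0, 0.0, 1.0]] [[447.3, 0.0, 274.5], [0.0, 447.3, 209.9], [0.0, 0.0, 1.0]] ['intrinsics', 'pose']
wrist [[0.44, -0.86, -0.25, 170.83], [0.9, 0.43, 0.13, 529.83], [-0.0, -0.28, 0.96, 384.51], [0.0, 0.0, 0.0, 1.0]] [[370.9, 0.0, 283.9], [0.0, 370.9, 208.4], [0.0, 0.0, 1.0]] ['intrinsics', 'pose']
{'clock': 0.15, 'joints': array([ 1.04338464e+00,  3.00315598e-01,  1.52143465e+00,  3.23779061e-05,
        1.32072432e+00, -6.65930269e-02]), 'qd': array([ 1.02748214e-03, -5.71071528e-04, -3.31831077e-03,  5.22021181e-05,
       -2.21263233e-04,  5.35543873e-04]), 'effort': array([ 2.22923634e-03, -5.31955290e+01, -3.52818918e+01,  7.08031515e-02,
        2.36147008e-02, -7.13002692e-05]), 'eef_pos': array([244.55677899, 492.60405471, 404.23350545]), 'eef_rot': array([-3.14071478e+00, -8.99799975e-05,  2.68076593e+00]), 'wrist_force': array([-0.06602095,  0.40835345,  0.44033871]), 'moment': array([-0.00027574, -0.00673878,  0.02121498]), 'finger_force': 0.0, 'finger_gap': 93.75235708773434}
```

View pics/scene0.png

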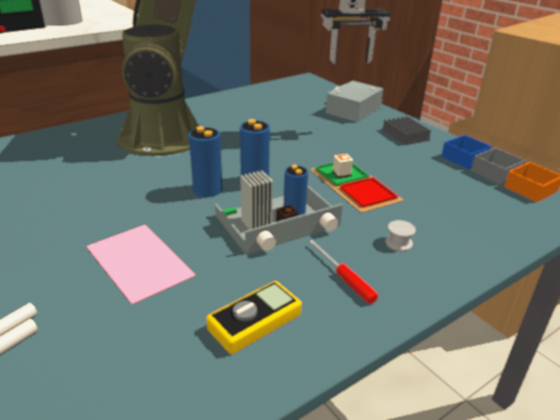

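View pics/side0.png

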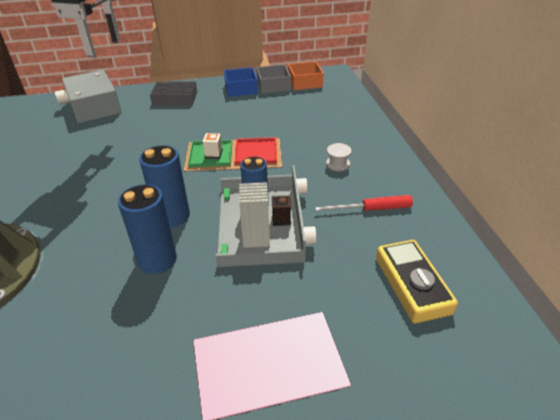

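The scene view shows three capacitors: two larger ones outside the chassis at (205,160) and (255,150), and a smaller one inside the chassis at (296,190). The one in the chassis is meant, by both place and size. The heat sink is at (256,200), the burnt relay at (287,213), the mat at (140,262), the red tray at (370,192) and the new relay at (343,165). In the side view the same things are at: capacitor (254,172), heat sink (254,215), relay (281,210), mat (270,362), red tray (257,152).

Run:
```python
from h import *
S={}
for n in ["scene","side"]:
    im,d,W=shot(n); S[n]=(im,d,W); 
    for q in ["capacitor","heatsink","burnt_relay","new_relay","chassis","parking_mat","reject_tray","screwdriver","meter"]:
        for r in manip.cut_out(q,n)[:3]:
            m=r["mask"]&(d>0)
            if m.sum()<10: continue
            P=W[m]; z=P[:,2]; zt=np.percentile(z,98)
            T=P[z>zt-6] if q not in("parking_mat",) else P
            rc=cv2.minAreaRect(T[:,:2].astype(np.float32))
            print(n,q,round(r["score"],2),np.round(r["position"]),'ztop',round(zt,1),'med',np.round(np.median(T,0),1),'rect',np.round(rc[0],1),np.round(rc[1],1),round(rc[2],1))
            np.save(f'{n}_{q}.npy',P) if r["score"]>.5 and not __import__('os').path.exists(f'{n}_{q}.npy') else 0
a=cv2.resize(S["scene"][0][140:260,190:420],None,fx=2.6,fy=2.6,interpolation=3)
cv2.imwrite('pics/crop1.png',a[...,::-1])
```

```text
scene capacitor 0.87 [253. 148.] ztop 155.9 med [370.7  76.9 151.3] rect [368.8  78.9] [60.6 61. ] 27.4
scene capacitor 0.86 [294. 186.] ztop 116.3 med [545.5  70.8 112. ] rect [543.3  72.1] [48.  46.6] 78.5
scene capacitor 0.63 [206. 159.] ztop 156.1 med [343.  -40.4 151.5] rect [343.8 -39.2] [60.9 61.2] 78.9
scene heatsink 0.88 [256. 198.] ztop 115.4 med [529.8 -22.5 113.2] rect [527.5 -20.5] [51.5 52.7] 82.5
scene burnt_relay 0.77 [284. 212.] ztop 55.4 med [590.7  14.2  53.2] rect [596.5   9.9] [45.1 76.9] 50.4
scene new_relay 0.8 [341. 169.] ztop 56.7 med [473.9 275.6  54.6] rect [471.1 277.6] [35.2 34.2] 75.7
scene chassis 0.89 [280. 225.] ztop 54.0 med [617.5   9.   52.3] rect [585.6  19.8] [230.8  75.3] 83.1
scene chassis 0.6 [256. 198.] ztop 115.4 med [529.8 -22.5 113.3] rect [527.5 -20.5] [51.5 52.7] 82.5
scene parking_mat 0.75 [138. 267.] ztop 4.7 med [ 519.5 -286.9    2.4] rect [ 507.6 -283.3] [214.1 132.7] 3.9
scene parking_mat 0.49 [259. 198.] ztop 115.4 med [547.8 -30.4  72.9] rect [464.7   8.3] [ 63.  207.2] 65.4
scene reject_tray 0.95 [371. 191.] ztop 12.6 med [573.9 
[... 804 characters left out ...]
33.] ztop 54.4 med [613.6 -17.   54.7] rect [593.    7.4] [203.3  51.6] 83.1
side new_relay 0.85 [214. 144.] ztop 58.1 med [469.4 277.7  56.3] rect [469.4 281.3] [39.2 34.3] 74.0
side chassis 0.88 [272. 231.] ztop 54.9 med [612.7  -2.4  54.8] rect [564.5  23.2] [227.6 112.2] 83.0
side parking_mat 0.79 [268. 366.] ztop 4.8 med [ 503.6 -289.8    2.6] rect [ 507.8 -282.1] [210.9 132. ] 3.2
side reject_tray 0.64 [257. 149.] ztop 111.3 med [551.5  95.6 112.1] rect [550.5  90.3] [15.7 46.4] 59.4
side screwdriver 0.65 [381. 202.] ztop 26.3 med [805.4  15.3  23.7] rect [805.1  17.4] [23.5 99.9] 85.8
side meter 0.76 [414. 282.] ztop 44.1 med [ 773.4 -205.8   42.5] rect [ 774.7 -174.5] [44.4 98.5] 6.9
```

View pics/crop1.png

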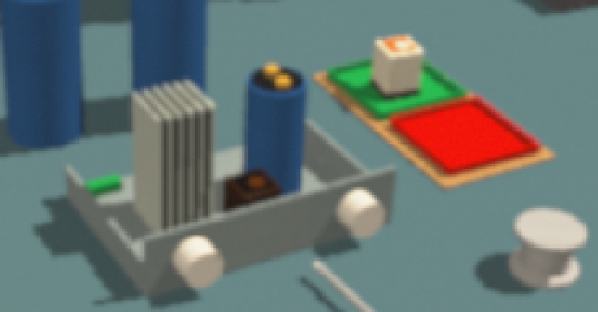

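Enlarged, the chassis capacitor's top is at 116 mm, which fits 4 + 114. The two outside tops are at 156 mm, so they are decoys. Its centre is about (542,73). The other positions are heat sink (528,-20), chassis yaw about -0.12, mat (508,-283) and burnt relay (586,20), which agrees with the seat computed from the chassis. I'll grip along the chassis y axis with a tool yaw of about 3.02.

```bash
python3 -m creep '{"slide":[[3.5,-5,0],[3.5,-5,0],[3.5,-5,0],[3.5,-5,0],[3.5,-5,0],[3.5,-5,0],[3.5,-5,0],[3.5,-5,0]],"turn":[0.0425,0.0425,0.0425,0.0425,0.0425,0.0425,0.0425,0.0425],"claw":[0.85,0.85,0.85,0.85,0.85,0.85,0.85,0.85]}' 30
```

```text
clock: 2.15
eef_pos: [525.4, 90.8, 404.9]
eef_rot: [3.141, 0.0, 3.022]
wrist_force: [1.0, 0.4, -0.3]
finger_gap: 79.9
finger_force: 0.0
```

```bash
python3 -m creep '{"slide":[[1,-1,0],[0.7,-1,0],[0,0,0],[0,0,0]],"turn":[0,0,0,0],"claw":[0.85,0.85,0.85,0.85]}'
python3 - <<'E'
from h import *
s=manip.read_state(); print(s["eef_pos"],s["eef_rot"],s["joints"],s["finger_gap"])
c=manip.calibration("wrist")
im,d,W=shot("wrist","w1.png")
for q in ["capacitor","heatsink","burnt_relay","chassis"]:
  for r in manip.cut_out(q,"wrist")[:2]:
    P=W[r["mask"]&(d>0)]
    if len(P)<10: continue
    zt=np.percentile(P[:,2],98);T=P[P[:,2]>zt-6];rc=cv2.minAreaRect(T[:,:2].astype(np.float32))
    print(q,round(r["score"],2),np.round(r["position"]),zt.round(1),np.round(rc[0],1),np.round(rc[1],1),round(rc[2],1))
E
```

```text
clock: 2.65
eef_pos: [541.1, 73.6, 404.8]
eef_rot: [3.141, 0.0, 3.022]
wrist_force: [0.2, -0.1, -0.9]
finger_gap: 79.7
finger_force: 0.0
[541.10874119  73.59718812 404.76552013] [3.14143737e+00 4.34165173e-05 3.02194487e+00] [ 6.80912788e-02  2.91099976e-01  1.53208495e+00  1.49178374e-04
  1.31833610e+00 -1.38309452e+00] 79.69659069375169
capacitor 0.95 [286. 199.] 118.7 [543.4  76.1] [48.8 47.5] 21.6
capacitor 0.84 [272.  15.] 148.6 [404.5  78.6] [23.9  2.5] 82.6
heatsink 0.8 [174. 197.] 117.2 [530.3 -18.2] [51.  50.4] 82.7
heatsink 0.57 [ 14. 242.] 4.5 [ 558.7 -217.3] [ 45.1 128.6] 71.4
burnt_relay 0.58 [236. 238.] 56.5 [586.6  21.6] [35.9 36.3] 83.1
chassis 0.71 [254. 163.] 55.0 [573.  25.] [228.9 101.4] 82.7
```

View pics/w1.png

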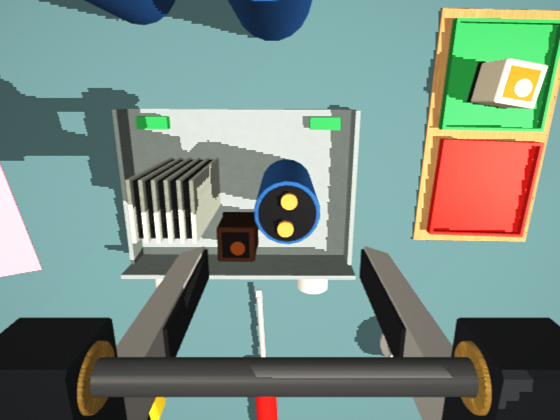

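The wrist view agrees: capacitor (286,210), heat sink (175,200), burnt relay (237,238), chassis yaw about -0.12, matching the tool. I'll descend on the capacitor.

```bash
python3 -m creep '{"slide":[[0.1,0.1,-4],[0,0,-4],[0,0,-4],[0,0,-2.4],[0,0,0],[0,0,0],[0,0,0],[0,0,0]],"turn":[0,0,0,0,0,0,0,0],"claw":[0.85,0.85,0.85,0.85,0.85,0.4,0.4,0.4]}' 30
```

```text
clock: 3.9
eef_pos: [542.7, 73.7, 261.5]
eef_rot: [3.141, 0.001, 3.021]
wrist_force: [-0.7, 3.0, 1.7]
finger_gap: 53.2
finger_force: 1.1
```

```bash
python3 -m creep '{"slide":[[0,0,0],[0,0,0],[0,0,0],[0,0,2],[0,0,3],[0,0,4],[0,0,4]],"turn":[0,0,0,0,0,0,0],"claw":[0.4,0.4,0.4,0.4,0.4,0.4,0.4]}'
```

```text
clock: 4.78
eef_pos: [542.4, 73.6, 391.5]
eef_rot: [-3.141, -0.001, 3.021]
wrist_force: [-0.7, -0.2, -2.8]
finger_gap: 51.5
finger_force: 29.9
```

```bash
python3 -m creep '{"slide":[[-0.5,-2.5,1],[-1,-4.5,0],[-1.2,-5,0],[-1.2,-5,0],[-1.2,-5,0],[-1.2,-5,0],[-1.2,-5,0],[-1.1,-4,-1]],"turn":[0,0,0,0,0,0,0,0],"claw":[0.4,0.4,0.4,0.4,0.4,0.4,0.4,0.4]}'
```

```text
clock: 5.78
eef_pos: [455.8, -288.2, 390.8]
eef_rot: [-3.141, 0.001, 3.02]
wrist_force: [0.4, 1.3, -2.9]
finger_gap: 51.4
finger_force: 29.9
```

```bash
python3 -m creep '{"slide":[[0,0,0],[0,0,0],[0,0,-3],[0,0,-4],[0,0,-3],[0,0,-2],[0,0,-0.5],[0,0,0]],"turn":[0,0,0,0,0,0,0,0],"claw":[0.4,0.4,0.4,0.4,0.4,0.4,0.4,0.4]}'
```

```text
clock: 6.78
eef_pos: [456.9, -285.9, 266.2]
eef_rot: [-3.141, 0.0, 3.022]
wrist_force: [-0.2, 0.3, -2.7]
finger_gap: 51.6
finger_force: 29.9
```

```bash
python3 -m creep '{"slide":[[0,0,-0.4],[0,0,-0.1],[0,0,0]],"turn":[0,0,0],"claw":[0.4,0.4,0.4]}'
```

```text
clock: 7.15
eef_pos: [456.6, -286.4, 260.8]
eef_rot: [-3.141, 0.0, 3.021]
wrist_force: [-1.0, -0.0, -2.9]
finger_gap: 51.6
finger_force: 29.9
```

```bash
python3 -m creep '{"slide":[[0,0,-0.1],[0,0,0]],"turn":[0,0],"claw":[0.4,0.4]}'
```

```text
clock: 7.4
eef_pos: [456.7, -286.4, 260.4]
eef_rot: [-3.141, 0.001, 3.021]
wrist_force: [-1.5, 1.7, 4.4]
finger_gap: 51.3
finger_force: 29.9
```

```bash
python3 -m creep '{"slide":[[0,0,0],[0,0,0],[0,0,0],[0,0,0],[0,0,3],[0,0,4],[0,0,4],[0,0,3.5]],"turn":[0,0,0,0,0,0,0,0],"claw":[0.85,0.85,0.85,0.85,0.85,0.85,0.85,0.85]}'
```

```text
clock: 8.4
eef_pos: [456.4, -286.3, 406.2]
eef_rot: [-3.141, 0.001, 3.021]
wrist_force: [-0.4, 0.5, -0.1]
finger_gap: 79.8
finger_force: 0.0
```

```bash
python3 -m creep '{"slide":[[1,3.5,0],[1.4,5,0],[1.4,5,0],[1.4,5,0],[1.2,5,0],[0.8,3.2,0],[0,0,0],[0,0,0]],"turn":[0,0,0,0,0,0,0,0],"claw":[0.85,0.85,0.85,0.85,0.85,0.85,0.85,0.85]}'
```

```text
clock: 9.4
eef_pos: [528.5, -19.9, 404.6]
eef_rot: [-3.141, -0.0, 3.021]
wrist_force: [0.5, -0.1, -0.7]
finger_gap: 80.4
finger_force: 0.0
```

```bash
python3 -m creep '{"slide":[[0,0.1,-4],[0,0,-4],[0,0,-4],[0,0,-2.4],[0,0,0],[0,0,0],[0,0,0],[0,0,0]],"turn":[0,0,0,0,0,0,0,0],"claw":[0.85,0.85,0.85,0.85,0.85,0.4,0.4,0.4]}' 35
```

```text
clock: 10.4
eef_pos: [528.6, -18.4, 261.4]
eef_rot: [3.142, 0.001, 3.021]
wrist_force: [0.1, -0.7, -0.7]
finger_gap: 53.4
finger_force: 0.0
```

```bash
python3 -m creep '{"slide":[[0,0,0],[0,0,0],[0,0,0],[0,0,0]],"turn":[0,0,0,0],"claw":[0.4,0.4,0.4,0.4]}'
```

```text
clock: 10.9
eef_pos: [528.7, -18.4, 261.3]
eef_rot: [-3.142, 0.001, 3.021]
wrist_force: [-0.9, 0.7, 5.9]
finger_gap: 49.8
finger_force: 35.0
```

```bash
python3 -m creep '{"slide":[[0,0,2],[0,0,3],[0,0,4],[0,0,4],[0,0,0]],"turn":[0,0,0,0,0],"claw":[0.4,0.4,0.4,0.4,0.4]}'
```

```text
clock: 11.52
eef_pos: [528.6, -18.3, 392.8]
eef_rot: [3.142, 0.004, 3.021]
wrist_force: [-0.6, 0.3, -4.8]
finger_gap: 50.0
finger_force: 35.0
```

```bash
python3 -m creep '{"slide":[[0.4,-3.4,0],[0.5,-4.7,0],[0.5,-4.7,0],[0.5,-4.7,0],[0.5,-4.7,0],[0.5,-4,0],[0,0,0],[0,0,0]],"turn":[0,0,0,0,0,0,0,0],"claw":[0.4,0.4,0.4,0.4,0.4,0.4,0.4,0.4]}'
```

```text
clock: 12.52
eef_pos: [557.5, -280.0, 388.8]
eef_rot: [3.14, -0.002, 3.021]
wrist_force: [0.3, 0.5, -3.9]
finger_gap: 49.8
finger_force: 35.0
```

```bash
python3 -m creep '{"slide":[[0,0,-3],[0,0,-4],[0,0,-3],[0,0,-2],[0,0,-0.7],[0,0,-0.2],[0,0,0]],"turn":[0,0,0,0,0,0,0],"claw":[0.4,0.4,0.4,0.4,0.4,0.4,0.4]}'
```

```text
clock: 13.4
eef_pos: [557.7, -280.4, 262.6]
eef_rot: [-3.141, 0.001, 3.021]
wrist_force: [-0.4, -0.3, -3.3]
finger_gap: 50.1
finger_force: 35.0
```

```bash
python3 -m creep '{"slide":[[0,0,-0.2],[0,0,0]],"turn":[0,0],"claw":[0.4,0.4]}'
```

```text
clock: 13.65
eef_pos: [557.7, -280.5, 260.3]
eef_rot: [-3.141, 0.001, 3.021]
wrist_force: [1.9, -0.8, -0.3]
finger_gap: 50.2
finger_force: 35.0
```

```bash
python3 -m creep '{"slide":[[0,0,-0.1],[0,0,0]],"turn":[0,0],"claw":[0.4,0.4]}'
```

```text
clock: 13.9
eef_pos: [557.7, -280.5, 260.3]
eef_rot: [-3.141, 0.002, 3.021]
wrist_force: [-2.8, 1.6, 9.7]
finger_gap: 50.1
finger_force: 35.0
```

```bash
python3 -m creep '{"slide":[[0,0,0],[0,0,0],[0,0,0],[0,0,0],[0,0,3],[0,0,4],[0,0,4],[0,0,3]],"turn":[0,0,0,0,0,0,0,0],"claw":[0.85,0.85,0.85,0.85,0.85,0.85,0.85,0.85]}'
```

```text
clock: 14.9
eef_pos: [557.5, -280.3, 400.6]
eef_rot: [-3.141, 0.001, 3.021]
wrist_force: [0.6, -0.4, -0.5]
finger_gap: 80.0
finger_force: 0.0
```

```bash
python3 -m creep '{"slide":[[0.4,4.2,0],[0.5,5,0],[0.5,5,0],[0.5,5,0],[0.5,5,0],[0.5,5,0],[0,0.9,0],[0,0,0]],"turn":[0,0,0,0,0,0,0,0],"claw":[0.75,0.75,0.75,0.75,0.75,0.75,0.75,0.75]}'
python3 - <<'E'
from h import *
im,d,W=shot("side","s2.png")
im,d,W=shot("wrist","w2.png")
for q in ["burnt_relay","chassis","reject_tray","new_relay"]:
  for r in manip.cut_out(q,"wrist")[:1]:
    P=W[r["mask"]&(d>0)]
    zt=np.percentile(P[:,2],98);T=P[P[:,2]>zt-6];rc=cv2.minAreaRect(T[:,:2].astype(np.float32))
    print(q,round(r["score"],2),np.round(r["position"]),zt.round(1),np.round(rc[0],1),np.round(rc[1],1),round(rc[2],1))
    if q=="chassis":
        a=np.radians(83-90);u=np.array([np.cos(a),np.sin(a)]);v=np.array([-u[1],u[0]])
        X=P[:,:2]@u;Y=P[:,:2]@v;z=P[:,2]
        m=z>49; print("backwall X",np.percentile(X[m],[2,10,50,90,98]),"Y",np.percentile(Y[m],[.5,99.5]))
        m=(z>25)&(z<34);m2=m&(Y>Y.mean());m3=m&(Y<Y.mean());print("side Y",np.median(Y[m2]),np.median(Y[m3]))
        R=np.array([586.6,21.6]);print("relay",R@u,R@v)
E
```

```text
clock: 15.9
eef_pos: [586.5, 20.6, 398.6]
eef_rot: [-3.141, -0.0, 3.022]
wrist_force: [0.3, 0.5, -0.5]
finger_gap: 70.4
finger_force: 0.0
burnt_relay 0.65 [287. 190.] 56.6 [586.7  21.9] [35.3 35.5] 82.7
chassis 0.84 [289. 135.] 54.6 [600.5  21.6] [230.  45.] 82.9
backwall X [611.0949373  611.38798432 612.45961999 614.83254771 615.3660217 ] Y [-18.83394795 207.9281748 ]
side Y 205.8189739497683 -16.79218654864213
relay 579.5951947352484 92.92755371691207
reject_tray 0.61 [527. 144.] 14.3 [571.7 266.5] [ 78.5 100.1] 81.4
new_relay 0.73 [549.  27.] 42.5 [474.3 263.3] [ 5.5 21.1] 89.4
```

View pics/s2.png

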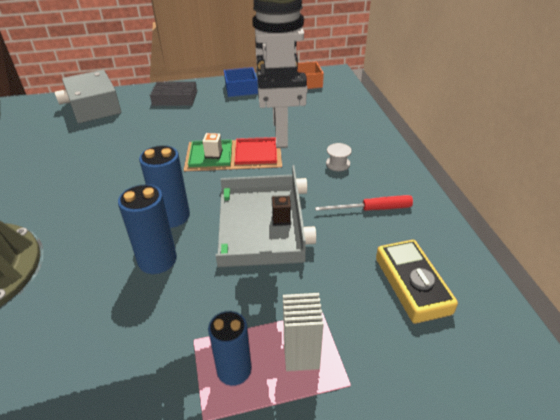

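Both tall parts stand on the mat, the capacitor at (230,348) and the heat sink at (303,333), and the relay is clear at (282,210). Relay centre is (586.7,21.8), which matches the back wall and the side walls. I'll grip it now.

```bash
python3 -m creep '{"slide":[[0,0.1,-5],[0,0,-5],[0,0,-4],[0,0,-2.5],[0,0,-1.5],[0,0,0],[0,0,0],[0,0,0]],"turn":[0,0,0,0,0,0,0,0],"claw":[0.75,0.75,0.75,0.75,0.75,0.75,0.25,0.25]}' 20
```

```text
clock: 17.2
eef_pos: [586.8, 21.6, 219.7]
eef_rot: [3.141, 0.002, 3.021]
wrist_force: [0.1, 0.4, 0.3]
finger_gap: 53.9
finger_force: 0.0
```

```bash
python3 -m creep '{"slide":[[0,0,0],[0,0,0],[0,0,0],[0,0,0],[0,0,0]],"turn":[0,0,0,0,0],"claw":[0.25,0.25,0.25,0.25,0.25]}'
```

```text
clock: 17.82
eef_pos: [586.6, 21.6, 219.0]
eef_rot: [3.142, 0.0, 3.021]
wrist_force: [-1.8, 0.5, 5.0]
finger_gap: 35.7
finger_force: 20.0
```

```bash
python3 -m creep '{"slide":[[0,0,2],[0,0,3],[0,0,4],[0,0,0]],"turn":[0,0,0,0],"claw":[0.25,0.25,0.25,0.25]}'
python3 - <<'E'
from h import *
for n in ["scene","side"]:
    im,d,W=shot(n)
    h=cv2.cvtColor(im,cv2.COLOR_RGB2HSV)
    m=((h[...,0]<6)|(h[...,0]>174))&(h[...,1]>200)&(h[...,2]>90)&(d>0)&(np.abs(W[...,0]-568)<80)&(np.abs(W[...,1]-272)<80)&(W[...,2]<30)
    rc=cv2.minAreaRect(W[m][:,:2].astype(np.float32));print(n,m.sum(),np.round(rc[0],1),np.round(rc[1],1),rc[2],np.percentile(W[m][:,2],[2,98]))
E
```

```text
clock: 18.32
eef_pos: [586.9, 21.6, 312.7]
eef_rot: [3.141, 0.006, 3.021]
wrist_force: [0.6, -1.0, -1.0]
finger_gap: 36.3
finger_force: 20.0
scene 912 [570.6 275.1] [103.9 105.7] 81.55966186523438 [ 2.2039917  12.45401299]Traceback (most recent call last):
  File "<stdin>", line 6, in <module>
    return _quantile_unchecked(
        a, q, axis, out, overwrite_input, method, keepdims, weights)
    return _ureduce(a,
                    func=_quantile_ureduce_func,
    ...<5 lines>...
                    overwrite_input=overwrite_input,
                    method=method)
    r = func(a, **kwargs)
    result = _quantile(arr,
                       quantiles=q,
    ...<2 lines>...
                       out=out,
                       weights=wgt)
    slices_having_nans = np.isnan(arr[-1, ...])
                                  ~~~^^^^^^^^^
IndexError: index -1 is out of bounds for axis 0 with size 0
```

```bash
python3 -m creep '{"slide":[[-0.1,3.2,0],[-0.3,4.5,0],[-0.3,5,0],[-0.3,5,0],[-0.3,4.5,0],[-0.3,3,0],[0,0,0],[0,0,0]],"turn":[0,0,0,0,0,0,0,0],"claw":[0.25,0.25,0.25,0.25,0.25,0.25,0.25,0.25]}'
```

```text
clock: 19.42
eef_pos: [570.6, 273.0, 307.8]
eef_rot: [-3.141, -0.001, 3.021]
wrist_force: [0.7, 0.1, -1.2]
finger_gap: 35.9
finger_force: 20.0
```

```bash
python3 -m creep '{"slide":[[0,0,-3],[0,0,-3],[0,0,-1.8],[0,0,-0.7],[0,0,0],[0,0,0]],"turn":[0,0,0,0,0,0],"claw":[0.25,0.25,0.25,0.25,0.25,0.25]}'
```

```text
clock: 20.18
eef_pos: [570.8, 273.6, 224.7]
eef_rot: [3.141, 0.001, 3.021]
wrist_force: [-0.4, 0.4, -1.2]
finger_gap: 35.9
finger_force: 20.0
```

```bash
python3 -m creep '{"slide":[[0,0,-0.2],[0,0,-0.1],[0,0,0]],"turn":[0,0,0],"claw":[0.25,0.25,0.25]}'
```

```text
clock: 20.55
eef_pos: [570.6, 273.7, 221.0]
eef_rot: [3.141, 0.0, 3.021]
wrist_force: [0.4, 0.6, 2.1]
finger_gap: 35.7
finger_force: 20.0
```

```bash
python3 -m creep '{"slide":[[0,0,-0.1],[0,0,0]],"turn":[0,0],"claw":[0.25,0.25]}'
```

```text
clock: 20.8
eef_pos: [570.6, 273.7, 221.0]
eef_rot: [3.141, 0.001, 3.021]
wrist_force: [-4.6, -2.9, 12.6]
finger_gap: 36.3
finger_force: 20.0
```

```bash
python3 -m creep '{"slide":[[0,0,0],[0,0,0],[0,0,0],[0,0,3],[0,0,4],[0,0,4],[0,0,4],[0,0,0]],"turn":[0,0,0,0,0,0,0,0],"claw":[0.55,0.55,0.55,0.55,0.7,0.7,0.7,0.7]}'
```

```text
clock: 21.8
eef_pos: [570.7, 273.7, 373.0]
eef_rot: [3.139, 0.005, 3.021]
wrist_force: [-0.3, -0.2, 0.2]
finger_gap: 65.7
finger_force: 0.0
```

```bash
python3 -m creep '{"slide":[[-3,0.1,0],[-4,0.2,0],[-3,0.3,0],[0,0,0],[0,0,0]],"turn":[-0.03,-0.03,-0.07,0,0],"claw":[0.75,0.75,0.75,0.75,0.75]}'
python3 - <<'E'
from h import *
im,d,W=shot("wrist","w3.png")
for q in ["new_relay","burnt_relay","reject_tray"]:
  for r in manip.cut_out(q,"wrist")[:2]:
    P=W[r["mask"]&(d>0)]
    if len(P)<10: continue
    zt=np.percentile(P[:,2],98);T=P[P[:,2]>zt-6];rc=cv2.minAreaRect(T[:,:2].astype(np.float32))
    print(q,round(r["score"],2),np.round(r["position"]),zt.round(1),np.round(rc[0],1),np.round(rc[1],1),round(rc[2],1))
E
```

```text
clock: 22.42
eef_pos: [471.1, 279.6, 369.2]
eef_rot: [-3.141, -0.0, 2.892]
wrist_force: [-0.4, 1.5, 0.2]
finger_gap: 70.5
finger_force: 0.0
new_relay 0.84 [284. 198.] 58.6 [470.7 283. ] [36.  36.4] 74.2
burnt_relay 0.58 [305. 296.] 58.4 [570.5 274.1] [35.8 36.6] 83.0
reject_tray 0.89 [307. 266.] 14.0 [546.6 282. ] [ 99.4 155.7] 81.7
reject_tray 0.69 [286. 198.] 58.6 [470.8 283.1] [36.  36.3] 73.8
```

View pics/w3.png

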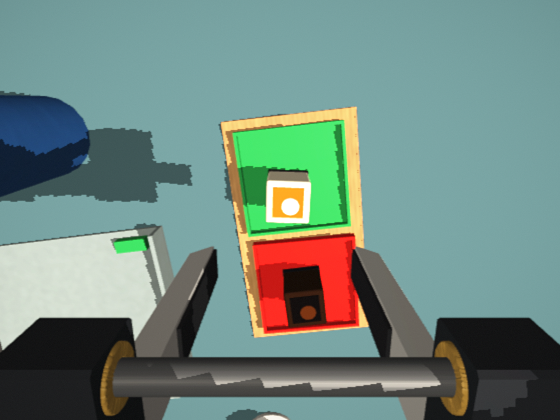

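The burnt relay stands upright in the red tray at (305,296), and the new relay is at (288,197) in the green tray. It sits at (470.7,282.5) with its sides at 74°.

```bash
python3 -m creep '{"slide":[[0,0.3,-4],[0,0,-4],[0,0,-4],[0,0,-2.2],[0,0,-0.6],[0,0,0],[0,0,0],[0,0,0]],"turn":[-0.03,0,0,0,0,0,0,0],"claw":[0.7,0.7,0.7,0.7,0.7,0.7,0.25,0.25]}' 20
```

```text
clock: 23.62
eef_pos: [470.7, 282.7, 222.5]
eef_rot: [3.141, 0.001, 2.861]
wrist_force: [0.1, -0.6, 0.5]
finger_gap: 49.1
finger_force: 0.0
```

```bash
python3 -m creep '{"slide":[[0,0,0],[0,0,0],[0,0,0],[0,0,0],[0,0,0]],"turn":[0,0,0,0,0],"claw":[0.25,0.25,0.25,0.25,0.25]}'
```

```text
clock: 24.25
eef_pos: [470.6, 282.7, 222.0]
eef_rot: [3.141, 0.0, 2.861]
wrist_force: [-0.6, -0.5, 5.9]
finger_gap: 36.0
finger_force: 20.0
```

```bash
python3 -m creep '{"slide":[[0,0,2],[0,0,3],[0,0,4],[0,0,0]],"turn":[0,0,0,0],"claw":[0.25,0.25,0.25,0.25]}'
```

```text
clock: 24.75
eef_pos: [470.8, 282.8, 314.2]
eef_rot: [3.138, 0.003, 2.861]
wrist_force: [-0.0, -0.3, -1.4]
finger_gap: 36.2
finger_force: 20.0
```

```bash
python3 -m creep '{"slide":[[1.4,-3.1,0],[2,-4.5,0],[2.2,-5,0],[2.2,-5,0],[2.2,-5,0],[1.6,-3.5,0],[0,0,0],[0,0,0]],"turn":[0.02,0.02,0.03,0.03,0.03,0.03,0,0],"claw":[0.25,0.25,0.25,0.25,0.25,0.25,0.25,0.25]}'
```

```text
clock: 25.75
eef_pos: [586.3, 22.1, 310.6]
eef_rot: [-3.142, -0.002, 3.021]
wrist_force: [-0.1, 1.3, -0.5]
finger_gap: 35.9
finger_force: 20.0
```

```bash
python3 -m creep '{"slide":[[0,0,-2],[0,0,-2],[0,0,-2],[0,0,-1.5],[0,0,-0.7],[0,0,0],[0,0,0]],"turn":[0,0,0,0,0,0,0],"claw":[0.25,0.25,0.25,0.25,0.25,0.25,0.25]}'
```

```text
clock: 26.62
eef_pos: [586.7, 21.7, 230.3]
eef_rot: [3.141, 0.001, 3.021]
wrist_force: [-0.1, 0.8, -0.9]
finger_gap: 35.7
finger_force: 20.0
```

```bash
python3 -m creep '{"slide":[[0,0,-0.6],[0,0,-0.2],[0,0,-0.1],[0,0,0]],"turn":[0,0,0,0],"claw":[0.25,0.25,0.25,0.25]}'
```

```text
clock: 27.12
eef_pos: [586.6, 21.6, 220.6]
eef_rot: [3.142, -0.0, 3.021]
wrist_force: [-0.8, -0.3, -0.3]
finger_gap: 35.6
finger_force: 20.0
```

```bash
python3 -m creep '{"slide":[[0,0,-0.1],[0,0,0]],"turn":[0,0],"claw":[0.25,0.25]}'
```

```text
clock: 27.38
eef_pos: [586.7, 21.6, 220.0]
eef_rot: [3.142, 0.001, 3.021]
wrist_force: [-0.6, -0.8, 3.8]
finger_gap: 35.9
finger_force: 20.0
```

Touching down. I'll release, rise and look.

```bash
python3 -m creep '{"slide":[[0,0,0],[0,0,0],[0,0,0],[0,0,3],[0,0,4],[0,0,5],[0,0,5.5],[0,0,0]],"turn":[0,0,0,0,0,0,0,0],"claw":[0.65,0.65,0.65,0.65,0.7,0.7,0.7,0.7]}'
```

```text
clock: 28.38
eef_pos: [586.6, 21.7, 399.0]
eef_rot: [3.141, 0.007, 3.021]
wrist_force: [0.1, 0.0, -1.5]
finger_gap: 66.1
finger_force: 0.0
```

```bash
python3 -m creep '{"slide":[[0,0,0],[0,0,0]],"turn":[0,0],"claw":[0.85,0.85]}'
python3 - <<'E'
from h import *
def rep(n,qs):
  im,d,W=shot(n,n+"4.png")
  for q in qs:
   for r in manip.cut_out(q,n)[:3]:
    P=W[r["mask"]&(d>0)]
    if len(P)<10: continue
    zt=np.percentile(P[:,2],98);T=P[P[:,2]>zt-6];rc=cv2.minAreaRect(T[:,:2].astype(np.float32))
    print(n,q,round(r["score"],2),np.round(r["position"]),zt.round(1),np.round(rc[0],1),np.round(rc[1],1),round(rc[2],1))
rep("wrist",["new_relay"]); rep("side",["capacitor","heatsink"])
E
```

```text
clock: 28.62
eef_pos: [586.5, 21.6, 393.0]
eef_rot: [-3.141, -0.003, 3.021]
wrist_force: [-0.2, 0.8, -0.3]
finger_gap: 79.1
finger_force: 0.0
wrist new_relay 0.69 [283. 192.] 56.5 [586.6  21.6] [35.4 35.9] 83.8
side capacitor 0.92 [147. 228.] 158.1 [339.8 -38.4] [60.7 57. ] 20.3
side capacitor 0.76 [170. 178.] 158.3 [366.6  81.1] [62.6 55.8] 70.1
side capacitor 0.66 [232. 344.] 116.6 [ 455.8 -286.5] [47.7 49.8] 85.2
side heatsink 0.81 [303. 331.] 115.5 [ 557.5 -281.1] [52.1 49.9] 82.7
```

View pics/wrist4.png

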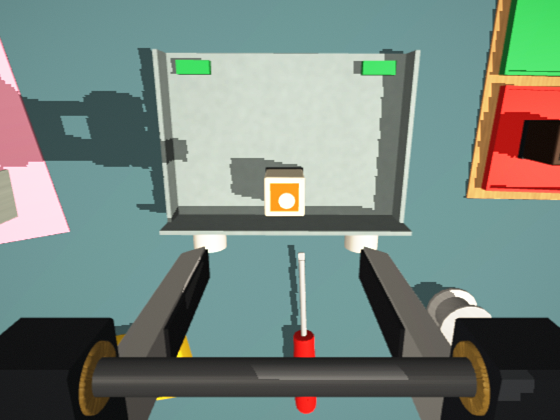

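The new relay sits at (285,195), square with the chassis and at the seat. Next is the heat sink, picked up at the pose where I released it.

```bash
python3 -m creep '{"slide":[[-0.4,-4.2,1],[-0.5,-5,0],[-0.5,-5,0],[-0.5,-5,0],[-0.5,-5,0],[-0.5,-5,0],[0,-1,0],[0,0,0]],"turn":[0,0,0,0,0,0,0,0],"claw":[0.85,0.85,0.85,0.85,0.85,0.85,0.85,0.85]}' 35
```

```text
clock: 29.88
eef_pos: [557.6, -280.4, 404.3]
eef_rot: [3.141, -0.0, 3.02]
wrist_force: [0.4, 0.3, 0.5]
finger_gap: 80.0
finger_force: 0.0
```

```bash
python3 -m creep '{"slide":[[0,0,-4],[0,0,-4],[0,0,-4],[0,0,-2],[0,0,0],[0,0,0],[0,0,0],[0,0,0]],"turn":[0,0,0,0,0,0,0,0],"claw":[0.85,0.85,0.85,0.85,0.85,0.85,0.4,0.4]}'
```

```text
clock: 30.88
eef_pos: [557.6, -280.4, 265.5]
eef_rot: [-3.141, 0.001, 3.021]
wrist_force: [-0.7, 0.1, 0.2]
finger_gap: 63.2
finger_force: 0.0
```

```bash
python3 -m creep '{"slide":[[0,0,0],[0,0,0],[0,0,0],[0,0,0],[0,0,0]],"turn":[0,0,0,0,0],"claw":[0.4,0.4,0.4,0.4,0.4]}'
```

```text
clock: 31.5
eef_pos: [557.6, -280.4, 264.9]
eef_rot: [-3.141, 0.0, 3.021]
wrist_force: [-0.3, -0.5, 4.0]
finger_gap: 49.8
finger_force: 35.0
```

```bash
python3 -m creep '{"slide":[[0,0,2],[0,0,3],[0,0,4],[0,0,3],[0,0,0]],"turn":[0,0,0,0,0],"claw":[0.4,0.4,0.4,0.4,0.4]}'
```

```text
clock: 32.12
eef_pos: [557.5, -280.3, 387.3]
eef_rot: [-3.14, 0.004, 3.021]
wrist_force: [0.1, 0.1, -4.6]
finger_gap: 49.9
finger_force: 35.0
```

```bash
python3 -m creep '{"slide":[[-0.4,3.4,0],[-0.5,4.7,0],[-0.5,4.7,0],[-0.5,4.7,0],[-0.5,4.7,0],[-0.5,4,0],[0,0,0],[0,0,0]],"turn":[0,0,0,0,0,0,0,0],"claw":[0.4,0.4,0.4,0.4,0.4,0.4,0.4,0.4]}'
```

```text
clock: 33.12
eef_pos: [528.5, -18.6, 383.7]
eef_rot: [-3.141, -0.001, 3.021]
wrist_force: [-0.9, -0.4, -3.6]
finger_gap: 49.7
finger_force: 35.0
```

```bash
python3 -m creep '{"slide":[[0,0,-3],[0,0,-3],[0,0,-2.5],[0,0,-1.7],[0,0,-0.6],[0,0,0],[0,0,0]],"turn":[0,0,0,0,0,0,0],"claw":[0.4,0.4,0.4,0.4,0.4,0.4,0.4]}'
```

```text
clock: 34.0
eef_pos: [528.8, -18.4, 277.5]
eef_rot: [3.142, 0.001, 3.021]
wrist_force: [0.3, 1.1, -2.5]
finger_gap: 49.8
finger_force: 35.0
```

```bash
python3 -m creep '{"slide":[[0,0,-0.7],[0,0,-0.3],[0,0,0]],"turn":[0,0,0],"claw":[0.4,0.4,0.4]}'
```

```text
clock: 34.38
eef_pos: [528.5, -18.3, 266.4]
eef_rot: [3.142, -0.001, 3.021]
wrist_force: [-0.4, 0.1, -4.1]
finger_gap: 49.7
finger_force: 35.0
```

```bash
python3 -m creep '{"slide":[[0,0,-0.1],[0,0,0]],"turn":[0,0],"claw":[0.4,0.4]}'
```

```text
clock: 34.62
eef_pos: [528.6, -18.4, 265.9]
eef_rot: [3.142, 0.001, 3.021]
wrist_force: [0.2, 0.4, -2.6]
finger_gap: 49.7
finger_force: 35.0
```

```bash
python3 -m creep '{"slide":[[0,0,-0.1],[0,0,0]],"turn":[0,0],"claw":[0.4,0.4]}'
```

```text
clock: 34.88
eef_pos: [528.6, -18.4, 265.8]
eef_rot: [-3.142, 0.001, 3.021]
wrist_force: [-5.2, -0.2, 10.7]
finger_gap: 49.7
finger_force: 35.0
```

```bash
python3 -m creep '{"slide":[[0,0,0],[0,0,0],[0,0,0],[0,0,0],[0,0,3],[0,0,4],[0,0,4],[0,0,3]],"turn":[0,0,0,0,0,0,0,0],"claw":[0.75,0.75,0.75,0.75,0.75,0.75,0.75,0.75]}'
```

```text
clock: 35.88
eef_pos: [528.5, -18.4, 406.4]
eef_rot: [3.142, 0.001, 3.021]
wrist_force: [-0.3, 0.1, -0.6]
finger_gap: 70.3
finger_force: 0.0
```

```bash
python3 -m creep '{"slide":[[-1,-3.8,0],[-1.4,-5,0],[-1.4,-5,0],[-1.4,-5,0],[-1.2,-5,0],[-0.8,-3,0],[0,0,0],[0,0,0]],"turn":[0,0,0,0,0,0,0,0],"claw":[0.85,0.85,0.85,0.85,0.85,0.85,0.85,0.85]}' 30
```

```text
clock: 36.88
eef_pos: [456.7, -285.8, 404.6]
eef_rot: [3.141, -0.0, 3.021]
wrist_force: [-0.1, 0.9, -0.8]
finger_gap: 80.0
finger_force: 0.0
```

```bash
python3 -m creep '{"slide":[[0,0,-4],[0,0,-4],[0,0,-4],[0,0,-2.2],[0,0,0],[0,0,0],[0,0,0],[0,0,0]],"turn":[0,0,0,0,0,0,0,0],"claw":[0.85,0.85,0.85,0.85,0.85,0.85,0.4,0.4]}'
```

```text
clock: 37.88
eef_pos: [456.6, -286.4, 263.4]
eef_rot: [-3.141, 0.001, 3.021]
wrist_force: [0.3, 0.7, 0.3]
finger_gap: 63.3
finger_force: 0.0
```

```bash
python3 -m creep '{"slide":[[0,0,0],[0,0,0],[0,0,0],[0,0,0],[0,0,0]],"turn":[0,0,0,0,0],"claw":[0.4,0.4,0.4,0.4,0.4]}'
```

```text
clock: 38.5
eef_pos: [456.6, -286.4, 262.9]
eef_rot: [-3.141, 0.0, 3.021]
wrist_force: [-0.2, 1.2, 6.1]
finger_gap: 50.8
finger_force: 30.0
```

```bash
python3 -m creep '{"slide":[[0,0,2],[0,0,3],[0,0,4],[0,0,5],[0,0,0]],"turn":[0,0,0,0,0],"claw":[0.4,0.4,0.4,0.4,0.4]}'
```

```text
clock: 39.12
eef_pos: [456.6, -286.4, 405.6]
eef_rot: [-3.139, 0.005, 3.021]
wrist_force: [0.5, -0.3, -3.4]
finger_gap: 51.6
finger_force: 30.0
```

```bash
python3 -m creep '{"slide":[[0.6,2.5,0],[1,4.5,0],[1.2,5,0],[1.2,5,0],[1.2,5,0],[1.2,5,0],[1.2,5,0],[1,4,0]],"turn":[0,0,0,0,0,0,0,0],"claw":[0.4,0.4,0.4,0.4,0.4,0.4,0.4,0.4]}'
```

```text
clock: 40.12
eef_pos: [542.6, 75.6, 400.6]
eef_rot: [-3.141, -0.003, 3.022]
wrist_force: [0.3, -1.4, -2.5]
finger_gap: 51.7
finger_force: 30.0
```

```bash
python3 -m creep '{"slide":[[0,0,0],[0,0,0],[0,0,-3],[0,0,-3],[0,0,-3],[0,0,-2],[0,0,-1],[0,0,0]],"turn":[0,0,0,0,0,0,0,0],"claw":[0.4,0.4,0.4,0.4,0.4,0.4,0.4,0.4]}'
```

```text
clock: 41.12
eef_pos: [542.5, 73.0, 282.3]
eef_rot: [-3.141, -0.001, 3.02]
wrist_force: [-0.5, 0.1, -2.8]
finger_gap: 51.3
finger_force: 30.0
```

```bash
python3 -m creep '{"slide":[[0,0.1,-0.8],[0,0,-0.5],[0,0,-0.2],[0,0,0]],"turn":[0,0,0,0],"claw":[0.4,0.4,0.4,0.4]}'
```

```text
clock: 41.62
eef_pos: [542.6, 74.7, 267.6]
eef_rot: [-3.142, -0.0, 3.021]
wrist_force: [-0.6, -0.5, -2.6]
finger_gap: 51.6
finger_force: 30.0
```

```bash
python3 -m creep '{"slide":[[0,0,-0.1],[0,0,0]],"turn":[0,0],"claw":[0.4,0.4]}'
```

```text
clock: 41.88
eef_pos: [542.6, 74.7, 266.7]
eef_rot: [-3.142, 0.0, 3.021]
wrist_force: [0.1, 0.9, -2.0]
finger_gap: 51.1
finger_force: 30.0
```

```bash
python3 -m creep '{"slide":[[0,0,-0.15],[0,0,-0.1],[0,0,0]],"turn":[0,0,0],"claw":[0.4,0.4,0.4]}'
```

```text
clock: 42.25
eef_pos: [542.6, 74.6, 264.1]
eef_rot: [-3.142, -0.0, 3.021]
wrist_force: [0.2, -0.3, -3.1]
finger_gap: 51.6
finger_force: 30.0
```

```bash
python3 -m creep '{"slide":[[0,0,-0.1],[0,0,0]],"turn":[0,0],"claw":[0.4,0.4]}'
```

```text
clock: 42.5
eef_pos: [542.7, 74.7, 263.9]
eef_rot: [3.142, 0.001, 3.021]
wrist_force: [-2.7, -0.3, 6.0]
finger_gap: 51.2
finger_force: 30.0
```

```bash
python3 -m creep '{"slide":[[0,0,0],[0,0,0],[0,0,0],[0,0,0],[0,0,3],[0,0,4],[0,0,4],[0,0,3]],"turn":[0,0,0,0,0,0,0,0],"claw":[0.78,0.78,0.78,0.78,0.78,0.78,0.78,0.78]}'
```

```text
clock: 43.5
eef_pos: [542.4, 74.6, 405.0]
eef_rot: [3.141, 0.001, 3.021]
wrist_force: [-0.3, -0.1, -0.6]
finger_gap: 73.4
finger_force: 0.0
```

```bash
python3 -m creep '{"slide":[[0,0,0],[0,0,0],[0,0,0]],"turn":[0,0,0],"claw":[0.78,0.78,0.78]}'
python3 - <<'E'
from h import *
def rep(n,qs):
  im,d,W=shot(n,n+"5.png")
  for q in qs:
   for r in manip.cut_out(q,n)[:3]:
    P=W[r["mask"]&(d>0)]
    if len(P)<10: continue
    zt=np.percentile(P[:,2],98);T=P[P[:,2]>zt-6];rc=cv2.minAreaRect(T[:,:2].astype(np.float32))
    print(n,q,round(r["score"],2),np.round(r["position"]),zt.round(1),np.round(rc[0],1),np.round(rc[1],1),round(rc[2],1))
rep("wrist",["capacitor","heatsink","new_relay"]); rep("scene",["burnt_relay","new_relay"])
E
```

```text
clock: 43.88
eef_pos: [542.6, 74.6, 401.9]
eef_rot: [-3.141, -0.002, 3.021]
wrist_force: [-0.8, -0.1, -0.2]
finger_gap: 73.4
finger_force: 0.0
wrist capacitor 0.95 [135.   9.] 84.9 [377.2 -37.1] [24.3  2.1] 86.2
wrist capacitor 0.61 [270.  13.] 144.4 [404.8  78.9] [23.4  2.3] 83.5
wrist capacitor 0.59 [285. 202.] 118.8 [542.8  75.6] [48.  47.6] 35.1
wrist heatsink 0.66 [265. 402.] 26.5 [811.1  18.8] [20.8 36.5] 85.7
wrist new_relay 0.96 [235. 241.] 56.5 [576.5  25. ] [39.7 60.7] 74.2
wrist new_relay 0.64 [255. 165.] 55.3 [567.4  24.9] [228.9 112.3] 82.7
scene burnt_relay 0.89 [369. 182.] 56.7 [569.6 271.6] [38.3 39.4] 82.7
```

View pics/wrist5.png

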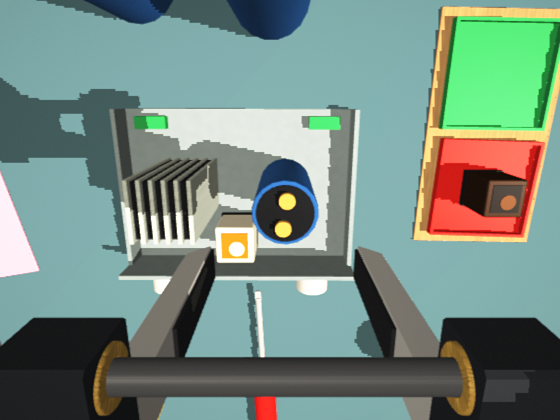

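The final view matches the first wrist view: heat sink (175,200), capacitor (285,210), the new relay at (236,240) in the burnt one's place, and the burnt relay upright in the red tray at (490,195). All are released and the gripper is clear.

```bash
python3 -c "
from cell import manip
print(manip.sign_off())"
```

```text
the job is handed in; nothing more can be done
None
```

I handed the job in at about 44 s, and the sign-off returned no verdict: the new relay is in the burnt one's place, the burnt relay is in the red tray, the capacitor and heat sink are back where they started, and the arm never went near the screwdriver or meter.

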